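# Lock the label roll on its holder

## Task

The white label roll has just been put on its holder at the packing bench: take the upright pin of that holder's orange lock collar and turn the collar clockwise until the pin stands in line with the green mark, then let go. The holder with the brown tape roll looks the same but is still being loaded, so leave its collar as it is.

Things in the scene. Friction and masses are not known exactly. Their poses are not given: they have to be found in the camera images.
- label_holder: Holder fixed to the bench with the WHITE label roll (144 mm across, top 72 mm above the bench), a dark steel flange on it (104 mm across) and an orange lock collar (60 mm across, top at 94 mm) that turns about the holder's upright axis. Origin: on that axis at bench level. x points to the green locked mark, a strip 12 mm wide on the flange, 30 to 70 mm from the axis; z is up.
- label_collar (a joint): Turn of the white roll's collar in rad, growing clockwise seen from above: 0 fully open (a stop, pin 1.75 rad anticlockwise of the green mark), 1.75 locked (pin in line with the mark), 2.25 a stop past the mark. Light friction (0.12 N m, about 3 N at the pin); it stays where it is left.
- label_pin (a point): Centre of the upright round orange pin on the white roll's collar: 16 mm in diameter, black dot on top, 40 mm from the collar's axis. It stands clear from 94 to 139 mm above the bench (centre at 116.5 mm) and moves with the collar; nothing else on the holder is higher than 97 mm.
- tape_pin (a point): Centre of the same kind of pin on the other holder, which carries a BROWN tape roll and is otherwise the same. To be left where it is.
Mind the look-alikes: they are no part of the job. What is shaped like the label_holder but turquoise or yellow is not meant.

How it is judged:
At the end, for the whole second after the job is handed in: The white roll's collar is at rest within 0.26 rad (15 degrees) of the green mark (1.75 rad), and the pin of the brown roll's collar is within 12 mm of where it started (value of joint label_collar between 1.49 and 2.01 rad and velocity of joint label_collar between -0.05 and 0.05 rad/s and distance of tape_pin from where it was at the start of the episode below 0.012 m); the robot touches nothing.
It fails at once if the brown tape roll's collar is turned (its pin moves more than 12 mm) (distance of tape_pin from where it was at the start of the episode above 0.012 m).
It also fails if it takes over 35 s, if anything falls off the work surface, if the arm or the gripper's body presses on something with over 40 N, if the wrist force passes 120 N, or if a joint passes its speed limit or range.

## Robot

A 6-joint arm with a two-finger parallel gripper is mounted at the origin on the work surface. World frame = base frame: x ahead of the robot, y to its left, z up, the work surface at z = 0. Lengths are in m, angles in rad, forces in N, time in s.
With the tool pointing down it reaches from about 0.35 to 0.8 m from the base axis. Payload 7.3 kg.
Tool frame: the origin (TCP) lies between the finger pads; the fingertips stand 25 mm ahead of it and the grasp point (between the pads) lies 6 mm ahead of it (r.tip_extent is the distance from the TCP to the fingertips, in m); z points along the fingers, y is the line along which they close (so a half turn about z gives the same grasp; the last joint's range is limited). The gripper opens to 85 mm and grips with 20 to 120 N. Pads are 22 mm wide; open, the fingers measure 114 mm over their backs; the gripper's body (76 mm by 85 mm) begins 54 mm behind the grasp point. The pads swing forward as they close: fully open they stand 13 mm farther back than shut.
Start: joints at [1.096, 0.342, 1.524, -0, 1.275, -0.146], TCP at [0.17, 0.497, 0.256] pointing down, gripper open.
Joint ranges: [-2.53, 2.53], [-0.77, 2.02], [0.04, 2.7], [-1, 4.14], [0.28, 2.66], [-3.11, 3.11]. Speed limits (rad/s): [2.57, 2.57, 3.14, 3.14, 3.14, 3.14].

## Interface

Orientations are given as a unit quaternion [x, y, z, w].
In Python, from workcell import r, command_gripper, optics gives the robot as it stands. The module is installed in compiled form; this text tells all that it offers. Calls block until the motion is done:
- r.reach(position, orientation): joint-space move of the TCP to a pose.
- r.move_straight(position, orientation=None, speed=0.15, max_force=None): straight line of the TCP; orientation=None keeps the orientation; speed is the mean speed in m/s. With max_force (N) it stops when the force on the tool has changed by that much, and returns True; else False.
- r.movej(angles): joint-space move.
- command_gripper(opening, force=None): finger opening in m; force is the grip in N (None keeps the last); returns when the fingers have stopped.
- r.hold(seconds).
- r.solve_ik(position, orientation): joint angles nearest the present ones, or None.
- r.read_state(): the state.
- optics.get_image(name): name is "scene" or "top" or "wrist"; returns (picture, depth): 384x512x3 uint8, red, green, blue; 384x512 float32, m along the optical axis (not along the pixel's ray), 0 where there is no reading.
- optics.camera_model(name): a dict with "K" (3x3 intrinsics, pixels), "R" (3x3) and "t" (3): a world point X has camera coordinates R X + t; the wrist camera has in their place "tool_from_camera" (4x4, takes a point from camera to tool coordinates, whose origin is the TCP and whose axes are the flange's). Camera axes: x right, y down, z forward; pixel columns grow to the right and rows downward; lengths in m; the calibration is good to about 2 mm. The wrist camera is an equidistant fisheye: a pixel r from the principal point sees the ray r / f radians off the axis. A picture is of the moment at which its call begins: read the wrist's pose just before it. camera_model takes no time and is no camera call.
A pose or a line that the arm cannot do raises r.PlanningError and nothing moves.
- r.finish_job(): hands the job in; it is judged then, once.
The state is a dict: "time_s": time; "joint_positions": joint angles; "dq": joint speeds; "tau": joint torques, N m; "eef_pos": TCP position; "eef_rot": TCP orientation; "contact_force": force on the tool from outside, world axes, zero at the start; "torque": the same for the moment, N m; "grip_width": finger opening in m; "grip_force": force on a finger pad.
Only numpy, scipy, OpenCV 4.12 (cv2) and the standard library are available. Lean on these libraries where they do the work, as an engineer would, in place of code of your own. Each camera call takes 0.05 s, during which the arm holds its last target. There are 200 camera calls.

## Working session

There is one attempt and no reset: what is moved stays moved. The work goes in short steps, each a Python script; the robot and the scene stay as the last script left them, time stands still between calls to the robot, and variables do not carry over. Pictures are saved under pics/ and viewed, at most 10 in all, crops included, and the job is handed in when it is done.

```bash
mkdir -p pics; python3 - <<'E'
from workcell import r, command_gripper, optics
import cv2,numpy as np
for n in("top","scene"):
    p,d=optics.get_image(n); np.savez(f"pics/{n}0.npz",p=p,d=d)
    cv2.imwrite(f"pics/{n}0.png",p[:,:,::-1]); m=optics.camera_model(n); print(n,m)
s=r.read_state();print(s["time_s"],s["eef_rot"])
E
```

```text
top {'K': array([[464.8741582 ,   0.        , 258.26435548],
       [  0.        , 464.8741582 , 196.43837754],
       [  0.        ,   0.        ,   1.        ]]), 'R': array([[ 0.02431386, -0.99946146,  0.02203674],
       [-0.99206154, -0.02684262, -0.12285506],
       [ 0.12338043, -0.01887473, -0.99217993]]), 't': array([0.03714108, 0.48283306, 1.06833706])}
scene {'K': array([[407.21360229,   0.        , 256.95013288],
       [  0.        , 407.21360229, 193.03936905],
       [  0.        ,   0.        ,   1.        ]]), 'R': array([[ 0.87057972,  0.49182307, -0.01417807],
       [ 0.28083278, -0.52035232, -0.80645298],
       [-0.40400977,  0.69809995, -0.59112821]]), 't': array([-0.43616541, -0.03742112,  1.32818589])}
0.1 [ 1.63683084e-01  9.86512746e-01 -6.39173487e-04 -2.04257322e-04]
```

View pics/top0.png

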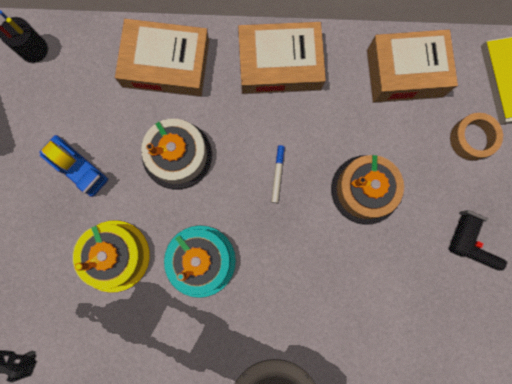

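View pics/scene0.png

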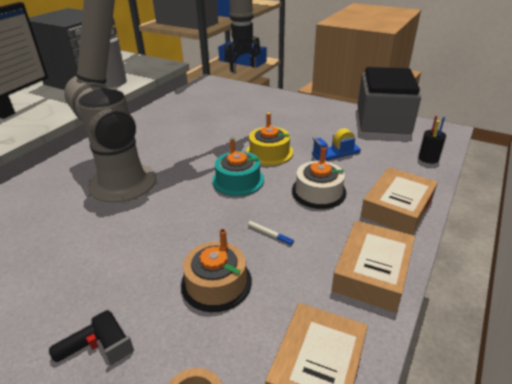

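The top view shows the white holder with its collar at about (172,147), the pin towards (152,150) and the green mark at (160,130). The brown holder is at (375,184), well away. The scene view agrees.

```bash
cat > h.py <<'E'
from workcell import r, command_gripper, optics
import cv2,numpy as np
m=optics.camera_model("top")
def ray(u,v,z):
    d=m["R"].T@np.linalg.solve(m["K"],[u,v,1.]); o=-m["R"].T@m["t"]
    return o+d*(z-o[2])/d[2]
def proj(P):
    q=m["K"]@(m["R"]@np.array(P)+m["t"]); return q[:2]/q[2]
def blobs(p,lo,hi,c,rad,amin=8):
    k=cv2.inRange(cv2.cvtColor(p,cv2.COLOR_RGB2HSV),lo,hi)
    w=np.zeros_like(k); cv2.circle(w,c,rad,255,-1); k&=w
    n,l,s,ce=cv2.connectedComponentsWithStats(k)
    return [(s[i,4],ce[i].round(1),s[i,:4]) for i in range(1,n) if s[i,4]>=amin],k
E
python3 - <<'E'
from h import *
z=np.load("pics/top0.npz");p,d=z["p"],z["d"]
g,gk=blobs(p,(45,100,60),(80,255,255),(173,147),40);print("green",g)
o,ok=blobs(p,(3,150,90),(18,255,255),(173,147),34);print("orange",o)
w,wk=blobs(p,(0,0,140),(179,70,255),(173,150),40,100);print("white",w)
c=max(cv2.findContours(wk,0,1)[0],key=cv2.contourArea);h=cv2.convexHull(c)
e=cv2.fitEllipse(h);print(e,ray(*e[0],.072))
for x in g:print("g",ray(*x[1],.073))
# depth points: world
v,u=np.mgrid[100:200,120:225];Z=d[100:200,120:225]
X=np.stack([(u-m["K"][0,2])/m["K"][0,0]*Z,(v-m["K"][1,2])/m["K"][1,1]*Z,Z],-1)
W=(X-m["t"])@m["R"]
for a,b in((.105,.15),(.085,.1),(.066,.079)):
    k=(W[...,2]>a)&(W[...,2]<b)&(Z>0);q=W[k];print(a,k.sum(),q.mean(0),np.median(q,0),cv2.minEnclosingCircle(q[:,:2].astype(np.float32)), np.percentile(q[:,2],95))
cv2.imwrite("pics/crop.png",cv2.resize(p[100:200,120:225,::-1],None,fx=5.5,fy=5.5,interpolation=2))
E
```

```text
green [(np.int32(61), array([160.8, 128.7]), array([156, 122,  10,  14], dtype=int32))]
orange [(np.int32(588), array([169.2, 147.2]), array([147, 133,  39,  28], dtype=int32))]
white [(np.int32(2167), array([167.7, 143.1]), array([133, 110,  77,  79], dtype=int32))]
((169.64181518554688, 147.38404846191406), (69.40878295898438, 81.32664489746094), 38.46199035644531) [0.58404283 0.25592899 0.072     ]
g [0.62700285 0.27806266 0.073     ]
0.105 76 [0.56829988 0.28535025 0.13099344] [0.56790695 0.28469333 0.13742202] ((0.57001131772995, 0.28674033284187317), 0.008336077444255352) 0.1416210272517028
0.085 621 [0.57958795 0.25020604 0.09416898] [0.57879689 0.24940674 0.09422319] ((0.577727198600769, 0.2590775489807129), 0.04216811805963516) 0.09775507755554035
0.066 1955 [0.57794201 0.24493153 0.07370375] [0.57379857 0.24084875 0.07336516] ((0.5812047719955444, 0.24890334904193878), 0.07219727337360382) 0.07850732238317204
```

View pics/crop.png

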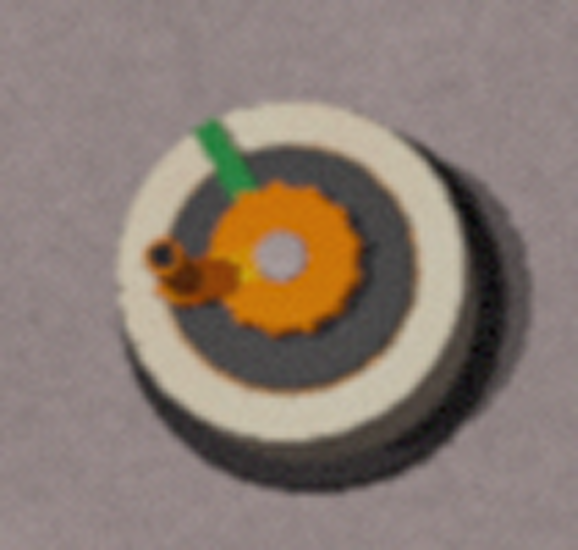

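The crop shows the pin's dot at crop (163,253), i.e. image (149.6,146.0). The hub centre is at (280,257), i.e. image (170.9,146.7), and the green strip runs from crop (207,125) to (243,190).

```bash
cat >> h.py <<'E'
from scipy.spatial.transform import Rotation as Ro
def quat(a,flip=0): # tool down, y axis along tangent at pin angle a
    y=np.array([-np.sin(a),np.cos(a),0])*(-1 if flip else 1); z=np.array([0,0,-1.]); x=np.cross(y,z)
    return Ro.from_matrix(np.c_[x,y,z]).as_quat()
E
python3 - <<'E'
from h import *
hub=ray(170.9,146.7,.096);dot=ray(149.6,146,.139)
g1,g2=[ray(120+x/5.5,100+y/5.5,.074) for x,y in((207,125),(243,190))]
print(hub,dot,np.linalg.norm((dot-hub)[:2]),g1,g2)
ang=lambda v:np.degrees(np.arctan2(v[1],v[0]))
A=np.array([.581,.249])
for c in(A,hub[:2]):print([ang(q[:2]-c) for q in(dot,g1,g2)],np.linalg.norm(dot[:2]-c),[np.linalg.norm(q[:2]-c) for q in(g1,g2)])
print(ang((g1-g2)[:2]))
c=hub[:2]
for f in(0,1):
  for a in(110,90,70,50,30):
    t=np.radians(a);P=[c[0]+.04*np.cos(t),c[1]+.04*np.sin(t),.126]
    q=r.solve_ik(P,quat(t,f));print(f,a,None if q is None else np.round(q,2))
E
```

```text
[0.5802335  0.24894279 0.096     ] [0.57058514 0.28690844 0.139     ] 0.03917245126939189 [0.64058728 0.28580382 0.074     ] [0.6132353  0.26946408 0.074     ]
[np.float64(105.36225607896156), np.float64(31.701366246920244), np.float64(32.40878370103782)] 0.03931308848829754 [np.float64(0.07003688560501127), np.float64(0.0381823648913492)]
[np.float64(104.25894694743239), np.float64(31.414464774827042), np.float64(31.874302372085538)] 0.03917245126939189 [np.float64(0.07071997521507424), np.float64(0.038861834640396546)]
30.853582447850425
0 110 None
0 90 [ 0.34  0.68  1.32 -0.    1.14 -2.8 ]
0 70 [ 0.33  0.7   1.28 -0.    1.16 -2.46]
0 50 [ 0.32  0.71  1.26 -0.    1.17 -2.13]
0 30 [ 0.3   0.72  1.24 -0.    1.18 -1.8 ]
1 110 [ 0.35  0.66  1.37 -0.    1.12 -0.  ]
1 90 [ 0.34  0.68  1.32 -0.    1.14  0.34]
1 70 [ 0.33  0.7   1.28 -0.    1.16  0.68]
1 50 [ 0.32  0.71  1.26 -0.    1.17  1.02]
1 30 [ 0.3   0.72  1.24 -0.    1.18  1.35]
```

```bash
python3 - <<'E'
from h import *
c=np.array([.5805,.249]);a0,a1=np.radians(104.8),np.radians(31.6)
P=lambda a,z:[c[0]+.0395*np.cos(a),c[1]+.0395*np.sin(a),z]
r.reach(P(a0,.24),quat(a0,1))
print(r.move_straight(P(a0,.127),speed=.1,max_force=15))
command_gripper(.0,20)
s=r.read_state();print(s["time_s"],s["grip_width"],s["grip_force"],s["contact_force"],s["eef_pos"])
if .012<s["grip_width"]<.02:
    for a in np.linspace(a0,a1,11)[1:]:
        st=r.move_straight(P(a,.127),quat(a,1),speed=.05,max_force=35)
        s=r.read_state();print(round(np.degrees(a)),st,s["grip_width"],s["contact_force"].round(1) if hasattr(s["contact_force"],"round") else s["contact_force"])
        if st:break
p,d=optics.get_image("top");cv2.imwrite("pics/top1.png",p[:,:,::-1]);print(r.read_state()["time_s"])
E
```

```text
False
3.675 0.015507450879247523 21.88944786787033 [-0.73024945  0.11601821  1.14410909] [0.57047808 0.28720207 0.127086  ]
97 False 0.01530865386257828 [0.5 0.8 2. ]
90 False 0.01534886667947939 [0.8 1.6 1. ]
83 False 0.015657297656239987 [0.9 2.8 1.2]
76 False 0.015256666327566427 [0.8 4.4 1. ]
68 False 0.015389319322567036 [1.3 5.1 2.3]
61 False 0.015275876523455008 [0.7 5.6 2.2]
54 False 0.01525962089099474 [1.3 5.7 0.6]
46 False 0.015034740386806545 [0.9 5.5 1.2]
39 False 0.015559888232452334 [1. 6. 1.]
32 False 0.015489028897717002 [2.6 3.5 0.6]
6.475
```

The pin was held all the way round. Now I release, lift, move clear and check.

```bash
python3 - <<'E'
from h import *
command_gripper(.06)
s=r.read_state();p=s["eef_pos"];r.move_straight([p[0],p[1],.24],speed=.12)
r.reach([.40,.1,.3],s["eef_rot"])
r.hold(.3)
p,d=optics.get_image("top");k=p[100:240,120:420,::-1]
cv2.imwrite("pics/end.png",cv2.resize(k,None,fx=2.6,fy=2.6,interpolation=2));print(r.read_state()["time_s"])
E
```

```text
9.4917
```

View pics/end.png

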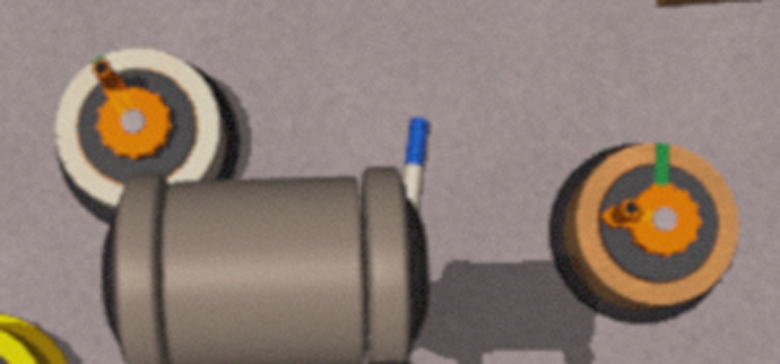

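The white collar's pin, with its dot at crop (100,66), now covers the green mark. The brown collar's pin is unchanged at (630,208).

```bash
python3 - <<'E'
from h import *
q=ray(120+100/2.6,100+66/2.6,.139)[:2]-[.5805,.249];a=np.degrees(np.arctan2(q[1],q[0]));print(a,np.linalg.norm(q))
if abs(a-31.6)<9: print(r.finish_job())
E
```

```text
30.672476818706475 0.0417972873376869
the job is handed in; nothing more can be done
None
```

I turned the white roll's collar clockwise until its pin stood within about 1° of the green mark by the top camera, then let go and handed the job in at about 9.5 s; the brown roll's collar was not touched.

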